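# Fish the check weight out of the paper box and check the portion scale

## Robot

A 7-joint arm with a two-finger parallel gripper is mounted at the origin on a cart in front of the work surface, level with it; the furniture and walls round the work are solid. World frame = base frame: x ahead of the robot, y to its left, z up, the work surface at z = 0. Lengths are in m, angles in rad, forces in N, time in s.
With the tool pointing down it reaches from about 0.425 to 0.925 m from the base axis. Payload 6.8 kg.
Tool frame: the origin (TCP) lies at the very end of the fingers, on their centre line; the grasp point (between the pads) lies 19 mm behind it; z points along the fingers, y is the line along which they close (so a half turn about z gives the same grasp; the last joint's range is limited). The gripper opens to 85 mm and grips with 20 to 120 N. Pads are 22 mm wide; open, the fingers measure 114 mm over their backs; the gripper's body (76 mm by 85 mm) begins 54 mm behind the grasp point. The pads swing forward as they close: fully open they stand 13 mm farther back than shut.
Start: joints at [1.204, 0.477, 0.022, 1.555, -0.011, 1.109, -0.083], TCP at [0.173, -0.653, 0.231] pointing down, gripper open.
Joint ranges: [-2.96, 2.96], [-0.34, 2.1], [-1.41, 1.46], [0.24, 2.44], [-1.37, 4.51], [0.17, 1.92], [-2.96, 2.96]. Speed limits (rad/s): [2.39, 2.39, 3.14, 3.14, 3.14, 3.14, 3.14].

## Interface

Orientations are given as a unit quaternion [w, x, y, z].
In Python, from station import monitor, eyes, bot gives the robot as it stands.
- The arm moves only by the shell command python3 -m creep [FORCE], which reads ROWS from standard input. ROWS is a JSON object whose key "increments" holds a list of rows, 1 to 20 of them, each of 5 numbers: dx, dy, dz in shares of the most that a row can go, 1 being 50 mm, then a turn about the tool's z in a scale on which 1.0 is 180 degrees, then the opening from 0.0 (shut) to 1.0 (fully open); each row shifts and turns the commanded pose from where the row before left it, along the tool's axes as they then stand; what a row does not reach is not made up. A row lasts 1/10 s, in which the tool goes at most 0.05 m and 0.15 rad, less where a joint would pass 70% of its speed; a pose out of reach is approached as far as the arm can. The fingers move at their own pace and stop on an object; FORCE is the grip in N (left out, the last holds). Time passes only in rows, so rows that do not move let the fingers close. It prints the time, the measured TCP pose, the force, the opening and the grip force at its end. Shift and turn numbers lie between -1 and 1, and a call with a number outside is refused. Input that does not fit is refused with a message, and nothing moves.
- monitor.get_obs(): the state, without advancing time (a new reading comes with each control period).
- eyes.read_camera(name): name is "scene" or "top" or "wrist"; returns the picture (480x640x3 uint8, blue, green, red); there is no depth.
- eyes.camera_info(name): a dict with "vertical_fov" (degrees; the focal length in pixels is half the picture's height over the tangent of half this angle, whatever the lens; pixels are square), "cx", "cy" (the principal point, pixels), "view" (4x4, takes a point from world to camera coordinates); the wrist camera has in their place "hand_eye" (4x4, takes a point from camera to tool coordinates, whose origin is the TCP and whose axes are the flange's). Camera axes: x right, y up, looking along -z (the intrinsics and any distortion apply to the point x, -y, -z); pixel columns grow to the right and rows downward; lengths in m; the calibration is good to about 2 mm. A picture is of the moment at which its call begins: read the wrist's pose just before it. camera_info takes no time and is no camera call.
- bot.hand_in(): hands the job in; it is judged then, once.
The state is a dict: "t": time; "q": joint angles; "joint_vel": joint speeds; "joint_torque": joint torques, N m; "eef_pos": TCP position; "tool_rot": TCP orientation; "contact_force": force on the tool from outside, world axes, zero at the start; "torque": the same for the moment, N m; "gripper_width": opening from 0.0 (shut) to 1.0 (fully open); "grasp_force": force on a finger pad.
Only numpy, scipy, OpenCV 4.12 (cv2) and the standard library are available. Lean on these libraries where they do the work, as an engineer would, in place of code of your own. Each camera call takes 0.05 s, during which the arm holds its last target. There are 200 camera calls.

## Task

The brass check weight for the portion scale has slid into one of the two covered bays of the wrapping-paper box, out of sight behind the dust flaps. Feel for it on the floor of the bays with the reach hook, draw it out to the front without shoving the box, then lay the hook down flat on the worktop again. Set the weight gently on the scale's pan by itself so that the scale shows its load, and leave the other goods where they stand.

Things in the scene. Friction and masses are not known exactly. Their poses are not given: they have to be found in the camera images.
- paper_box: Low oak box for wrapping paper, stands firm; 286 wide, 88 high, closed top, back and sides, mouth to the robot. Origin: middle of the mouth, at the underside; +x leads in, +y left, z up (mm in this frame below). Floor at z = 8; two bays: right y -130 to -5, left y 5 to 130, each 135 deep, ceiling at z = 78. A cheese block and a jar stand on the top's rear half.
- bay_right (a point): Middle of the right bay's floor, 67 behind the mouth; bay 125 wide, 135 deep. One bay, not known which, hides the brass check weight: 0.5 kg, round body 56 in diameter, 20 high, with a round knob on top, 20 in diameter, to be gripped 24 to 32 above the underside (32 high in all). It takes 2 to 4 N to slide. The other bay holds only flat paper offcuts 2 thick.
- bay_left (a point): Middle of the left bay's floor, the same size. In either bay the weight's centre lies 52 to 80 behind the mouth and 46 to 92 from that bay's right-hand (-y) side, so at least 18 is free to its right and at least 27 behind it; the hook can go in above it, under the ceiling.
- flap_right (a joint): Swing (rad) of the right bay's light plastic dust flap, which hides the bay: 119 wide, 12 g, hung at x = 5, z = 75 of the box, lower edge at z = 25; 0 hanging, it gives way inward and outward with under 1 N and falls back, but jams on a tool lifted straight up under its hanging edge
- flap_left (a joint): The same for the left bay's flap
- front_board (a point): Middle of the open board in front of the mouth, on its top face (z = 8 of the box): the floor runs on level here, 90 out from the mouth (x = -90 to 0) and 280 wide
- hook: Reach hook, 0.15 kg: dark wooden handle 115 long (x = -90 to 25), 20 wide (y), 30 high, then a straight steel rod 6 in diameter whose axis is 4 above the underside, to an elbow at x = 172, from where it turns left (+y): the hook arm, 42 sideways, ends at x = 167, y = 42. Origin: underside of the handle below the balance point; x along the rod, z up. Starts lying on the worktop (z = 0).
- hook_grip (a point): Where to grip the hook: on the handle near the balance point, 24 above its underside; grip across the 20 width
- hook_elbow (a point): The elbow of the hook, where the rod meets the hook arm, on the rod's axis
- pan (a joint): How far the scale's pan has sunk (m): 0 empty, 0.0030 under the check weight alone (about 1635 N/m); it meets its overload stop at 0.012. A red needle on the dial follows it.
- pan_top (a point): Middle of the top face of the portion scale's steel pan, 130 (x) by 150 (y), 64 above the worktop; the scale is a white housing 156 wide, 46 high, that reaches 122 towards the robot from this point, with the dial in front. To its right (-y) a fixed cheese wire cutter stands up to 175 high, its bow reaching forward to the worktop's edge: pass above it
- block_1: White wrapped cheese block, 113x65x48, loose on the box's top; leave it
- olive_jar: Jar with red lid, 62 in diameter, 86 high, loose on the box's top; leave it
- wedge_3: Wrapped cheese wedge, 126x88x62, loose on the worktop at the left; leave it
- price_card_1: Yellow price card in a wooden foot, 62 wide, 59 high, loose at the front left; leave it

How it is judged:
On the way, in this order (a step that is already met when the one before it is completed fails the run):
1. the hook's elbow is well inside a bay of the box (x of hook_elbow in the frame of paper_box between 0.05 and 0.14 m and y of hook_elbow in the frame of paper_box between -0.13 and 0.13 m and z of hook_elbow in the frame of paper_box between 0.008 and 0.078 m), for 0.2 s.
2. the pan carries the check weight (value of joint pan between 0.0025 and 0.0036 m), for 0.2 s.
At the end, for the whole second after the job is handed in: The pan has sunk 2.6 to 3.4 mm and is still: it carries the check weight alone, released. The hook lies at rest flat on the worktop (origin within 5 mm of it, within 0.1 rad of level) (value of joint pan between 0.0026 and 0.0034 m and velocity of joint pan between -0.003 and 0.003 m/s and height (world z) of hook between -0.005 and 0.005 m and angle between hook's own z axis and vertical below 0.1 rad and linear speed of hook below 0.01 m/s); the robot touches nothing.
It fails at once if the box is shoved: robot or hook presses on it with over 70 N (contact force between any of hook, the arm, the fingers and paper_box above 70 N).
It fails at once if the pan is driven to within 1 mm of its overload stop (over 11 mm) (value of joint pan above 0.011 m).
It fails at once if another article is moved by more than 30 mm (distance of any of block_1, olive_jar, wedge_3, price_card_1 from where it was at the start of the episode above 0.03 m).
It also fails if it takes over 72 s, if anything falls off the work surface, if the arm or the gripper's body presses on something with over 40 N, if the wrist force passes 120 N, or if a joint passes its speed limit or range.

## Working session

There is one attempt and no reset: what is moved stays moved. The work goes in short steps, Python scripts to look and compute and a shell command to move; the robot and the scene stay as the last step left them, time stands still between calls to the robot, and variables do not carry over. Pictures are saved under pics/ and viewed, at most 10 in all, crops included, and the job is handed in when it is done.

```bash
ls; mkdir -p pics
python3 - <<'E'
from station import monitor, eyes, bot
import cv2, numpy as np
o=monitor.get_obs(); print({k:np.round(v,3) for k,v in o.items()})
for n in("scene","top","wrist"):
    cv2.imwrite(f"pics/{n}0.png",eyes.read_camera(n))
    print(n,eyes.camera_info(n))
E
```

```text
pics
{'t': np.float64(0.0), 'q': array([ 1.204,  0.478,  0.022,  1.556, -0.011,  1.109, -0.083]), 'joint_vel': array([ 0.002,  0.   , -0.   , -0.001,  0.001, -0.   , -0.   ]), 'joint_torque': array([ 0.0000e+00, -5.9645e+01,  1.6080e+00, -2.8120e+01,  1.2000e-02,
        9.0000e-03,  0.0000e+00]), 'eef_pos': array([ 0.173, -0.652,  0.23 ]), 'tool_rot': array([-0.001,  0.992,  0.129, -0.   ]), 'contact_force': array([ 0.608, -0.471,  0.758]), 'torque': array([-0.026, -0.025, -0.005]), 'grasp_force': np.float64(0.0), 'gripper_width': np.float64(1.0)}
scene {'vertical_fov': 48.92458240627218, 'cx': 317.10055606730435, 'cy': 233.11577443335614, 'view': array([[-0.76402906, -0.6451794 , -0.00177297,  0.44417066],
       [ 0.36982351, -0.44019781,  0.81820319, -0.23995733],
       [-0.5286683 ,  0.62447532,  0.57492643, -0.79415339],
       [ 0.        ,  0.        ,  0.        ,  1.        ]])}
top {'vertical_fov': 52.331578729511605, 'cx': 312.34640648588186, 'cy': 237.7593342163855, 'view': array([[ 0.0246914 , -0.9996107 , -0.01299185,  0.06710849],
       [ 0.99481498,  0.02328625,  0.09899954, -0.5202256 ],
       [-0.09865847, -0.01536892,  0.99500266, -1.11983821],
       [ 0.        ,  0.        ,  0.        ,  1.        ]])}
wrist {'vertical_fov': 71.97811617774761, 'cx': 318.50722375769317, 'cy': 241.35520301874948, 'hand_eye': array([[-1.14274920e-03,  9.56108641e-01,  2.93010173e-01,
         7.61759393e-02],
       [ 9.99998420e-01,  6.93615861e-04,  1.63671885e-03,
        -4.16854402e-04],
       [ 1.36164453e-03,  2.93011581e-01, -9.56107923e-01,
        -1.42972627e-01],
       [ 0.00000000e+00,  0.00000000e+00,  0.00000000e+00,
         1.00000000e+00]])}
```

View pics/top0.png

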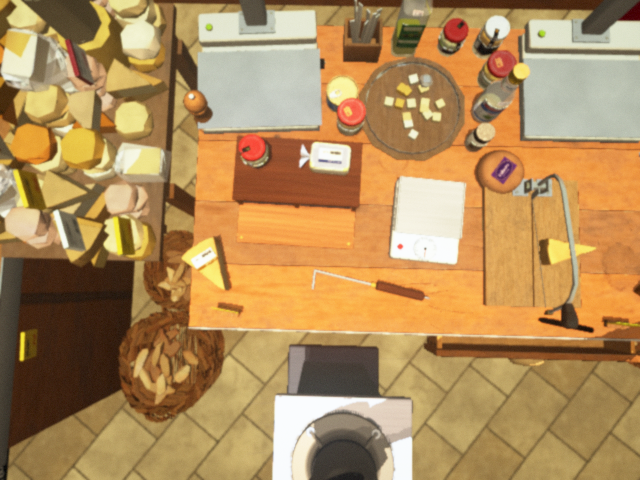

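View pics/scene0.png

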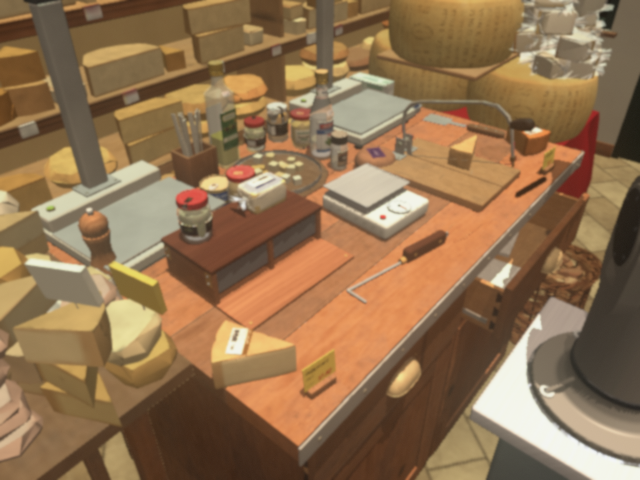

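The top view shows the hook's elbow at (314,271) and its handle from (375,285) to (427,297). The box roof spans (236,137) to (361,207), with the board below it down to row 247. The scale pan is near (430,207), the dial is at (425,248), and the cutter is on the right. The scene view confirms this layout, with both flaps closed.

```bash
cat > h.py <<'E'
import numpy as np, cv2
from scipy.spatial.transform import Rotation as R
from station import monitor, eyes
def cam(name,o=None):
    i=eyes.camera_info(name); f=240/np.tan(np.radians(i["vertical_fov"])/2)
    if name=="wrist":
        o=o or monitor.get_obs(); T=np.eye(4); q=o["tool_rot"]
        T[:3,:3]=R.from_quat(np.r_[q[1:],q[0]]).as_matrix(); T[:3,3]=o["eef_pos"]; M=T@i["hand_eye"]
    else: M=np.linalg.inv(i["view"])
    return f,i["cx"],i["cy"],M
def ray(c,u,v,z):
    f,cx,cy,M=c; d=M[:3,:3]@np.array([(u-cx)/f,-(v-cy)/f,-1]); p=M[:3,3]
    return p+d*(z-p[2])/d[2]
def proj(c,P):
    f,cx,cy,M=c; p=np.linalg.inv(M)@np.r_[P,1]; return np.array([cx+f*p[0]/-p[2],cy-f*p[1]/-p[2]])
def snap(name,fn):
    o=monitor.get_obs(); im=eyes.read_camera(name); cv2.imwrite(fn,im); return im,cam(name,o)
E
python3 - <<'E'
from h import *
c=cam("top"); np.set_printoptions(precision=3,suppress=True)
for n,u,v,z in [("elbow",314,271,.004),("tip",313,287,.004),("h0",375,285,.03),("h1",427,297,.03),("boxFL",235,205,.088),("boxFR",361,208,.088),("boxBL",239,138,.088),("boxBR",361,143,.088),
 ("bdL",238,239,.008),("bdR",352,248,.008),("panTL",398,179,.064),("panTR",465,182,.064),("panBR",462,239,.064),("panBL",393,233,.064),("edge",345,332,0),("cutter",570,310,.15),("wedge",213,290,.0),("card",227,308,.03)]:
    print(n,ray(c,u,v,z))
im=cv2.imread("pics/top0.png"); cv2.imwrite("pics/topc.png",cv2.resize(im[120:320,180:480],(780,520),interpolation=cv2.INTER_CUBIC))
E
```

```text
elbow [0.441 0.074 0.004]
tip [0.404 0.076 0.004]
h0 [ 0.412 -0.068  0.03 ]
h1 [ 0.387 -0.188  0.03 ]
boxFL [0.582 0.254 0.088]
boxFR [ 0.582 -0.028  0.088]
boxBL [0.736 0.251 0.088]
boxBR [ 0.73  -0.026  0.088]
bdL [0.513 0.257 0.008]
bdR [ 0.498 -0.015  0.008]
panTL [ 0.655 -0.114  0.064]
panTR [ 0.651 -0.267  0.064]
panBR [ 0.52  -0.259  0.064]
panBL [ 0.53  -0.103  0.064]
edge [ 0.3   -0.002  0.   ]
cutter [ 0.37  -0.453  0.15 ]
wedge [0.391 0.313 0.   ]
card [0.35  0.273 0.03 ]
```

View pics/topc.png

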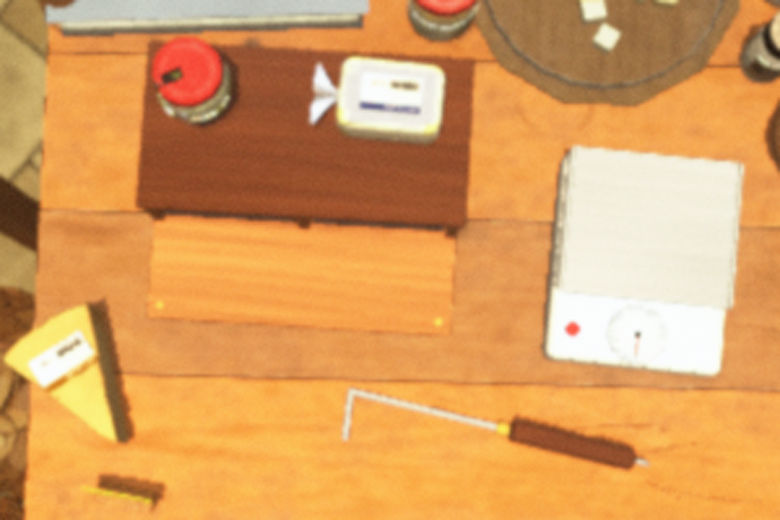

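The enlarged crop (2.6x) gives board front corners at (147,317) and (449,331), roof front corners at (138,209) and (468,225), elbow at (350,392), arm tip at (346,438) and handle from (510,430) to (634,460). The pan corners run from (570,148) to (730,306). I'll fit the frames from these.

```bash
cat >> h.py <<'E'
def fit2(L,W):  # rigid 2D: world=t+R(a)L
    L=np.array(L,float);W=np.array(W)[:,:2];l=L-L.mean(0);w=W-W.mean(0)
    a=np.arctan2((l[:,0]*w[:,1]-l[:,1]*w[:,0]).sum(),(l*w).sum()); c,s=np.cos(a),np.sin(a);Rm=np.array([[c,-s],[s,c]])
    t=W.mean(0)-Rm@L.mean(0); return t,a,np.linalg.norm(L@Rm.T+t-W,axis=1)
E
python3 - <<'E'
from h import *
c=cam("top"); np.set_printoptions(precision=4,suppress=True)
P=lambda u,v,z: ray(c,180+u/2.6,120+v/2.6,z)
print(fit2([(0,.143),(0,-.143),(-.09,.14),(-.09,-.14)],[P(138,209,.088),P(468,225,.088),P(147,317,.008),P(449,331,.008)]))
print(fit2([(.172,0),(.167,.042),(.025,0),(-.09,0)],[P(350,392,.004),P(346,438,.004),P(508,430,.004),P(635,462,.015)]))
p=np.array([P(570,148,.064),P(742,162,.064),P(730,306,.064),P(556,292,.064)]);print(p[:,:2],p.mean(0))
E
```

```text
(array([0.5907, 0.1178]), np.float64(-0.028499384682226715), array([0.0035, 0.002 , 0.0013, 0.0042]))
(array([ 0.4051, -0.0964]), np.float64(1.3536003698962795), array([0.001 , 0.0005, 0.0006, 0.0007]))
[[ 0.6594 -0.1166]
 [ 0.6502 -0.2675]
 [ 0.5227 -0.2563]
 [ 0.5315 -0.1053]] [ 0.591  -0.1864  0.064 ]
```

The manual's scale: shifts go in shares of 50 mm and turns go in shares of 180 degrees. Converting my numbers, -0.04 m is -0.8, -0.037 m is -0.74.

```bash
echo '{"increments":[[0,0,-0.8,0,1],[0.58,-0.74,0,0,1],[0.58,-0.74,0,0,1],[0.58,-0.74,0,0,1],[0.58,-0.74,0,0,1],[0.58,-0.74,0,0,1],[0.58,-0.74,0,0,1],[0.58,-0.74,0,0,1],[0.58,-0.74,0,0,1],[0.58,-0.74,0,0,1],[0.58,-0.74,0,0,1],[0.58,-0.74,0,0,1],[0.58,-0.74,0,0,1],[0.58,-0.74,0,0,1],[0,0,0,0,1],[0,0,0,0,1]]}' | python3 -m creep
cat > st.py <<'E'
from h import *
import sys
np.set_printoptions(precision=4,suppress=True)
def state():
    o=monitor.get_obs();q=o["tool_rot"];M=R.from_quat(np.r_[q[1:],q[0]]).as_matrix()
    return o,o["eef_pos"],np.arctan2(M[1,0],M[0,0])
def go(x,y,z=None):
    o,p,s=state();d=np.array([x,y])-p[:2];c,n=np.cos(s),np.sin(s)
    return np.array([d[0]*c+d[1]*n,d[0]*n-d[1]*c,0 if z is None else p[2]-z])
if __name__=="__main__":
    o,p,s=state();print(o["t"],p,"yaw",s,"F",o["contact_force"],"T",o["torque"],"q",o["q"])
    if len(sys.argv)>2: print("tool d",go(*map(float,sys.argv[1:])))
E
python3 st.py 0.425 -0.087
```

```text
t: 1.75
eef_pos: [0.4141, -0.0902, 0.2712]
tool_rot: [0.0, 0.991, 0.131, -0.0]
contact_force: [-0.6, -0.3, 0.1]
gripper_width: 0.997
grasp_force: 0.0
1.75 [ 0.4141 -0.0902  0.2712] yaw 0.26175969215309564 F [-0.5974 -0.2532  0.1051] T [0.0079 0.0344 0.0124] q [ 0.5175  0.0402 -0.4565  2.0425  0.0204  1.0636 -1.2576]
tool d [ 0.0113 -0.0003  0.    ]
```

In the tool's units: -0.1365 rad / 3.1416 = -0.0434.

```bash
echo '{"increments":[[0,0,0,-0.0434,1],[0,0,0,-0.0434,1],[0,0,0,-0.0434,1],[0,0,0,-0.0434,1],[0,0,0,-0.0434,1],[0,0,0,-0.0434,1],[0,0,0,-0.0434,1],[0,0,0,-0.0434,1],[0,0,0,0,1],[0,0,0,0,1]]}' | python3 -m creep >/dev/null
python3 - <<'E'
from st import *
im,c=snap("wrist","pics/w1.png")
o,p,s=state();print(p,s,o["q"])
t=np.array([.4051,-.0964]);d=np.array([np.cos(1.3536),np.sin(1.3536)])
for k,z in((-.09,.03),(.025,.03),(.0,.03),(.172,.004)): print(k,proj(c,np.r_[t+k*d,z]))
E
```

```text
[ 0.4137 -0.0919  0.2712] 1.3459180137957878 [ 0.5499  0.042  -0.4855  2.041   0.0226  1.0638 -0.171 ]
-0.09 [312.8348 282.625 ]
0.025 [311.3784 191.586 ]
0.0 [311.7163 212.707 ]
0.172 [309.7597  55.3005]
```

View pics/w1.png

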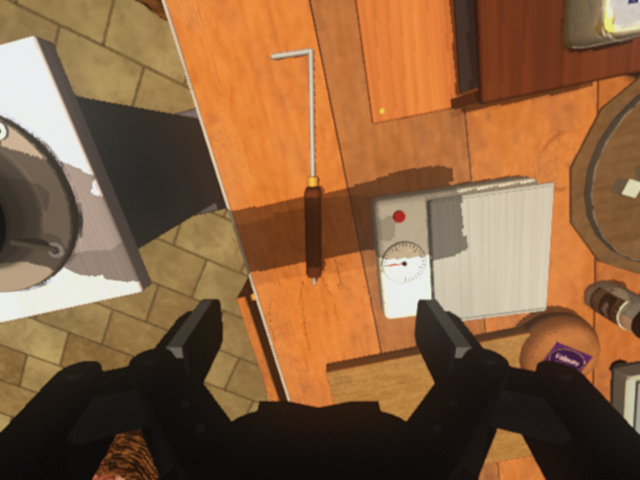

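The wrist view shows the hook within about 3 mm of the fit: elbow at (312,53), handle from (313,187) to (313,277). Next I grip it at hook x≈+12 mm.

In the tool's units: 0.05 m is 1, 0.025 m is 0.5, -0.008 rad / 3.1416 = -0.0025.

```bash
python3 st.py 0.4093 -0.0818 0.006; echo '{"increments":[[0.176,-0.13,0.9,-0.0025,0.7],[0,0,1,0,0.6],[0,0,1,0,0.6],[0,0,1,0,0.6],[0,0,0.8,0,0.6],[0,0,0.5,0,0.6],[0,0,0,0,0.6],[0,0,0,0,0.6],[0,0,0,0,0.6]]}' | python3 -m creep; python3 st.py 0.4093 -0.0818 0.006
```

```text
2.8 [ 0.4137 -0.0919  0.2712] yaw 1.3459180137957878 F [-0.073   0.0344  0.6901] T [ 0.0104  0.0142 -0.0221] q [ 0.5499  0.042  -0.4855  2.041   0.0226  1.0638 -0.171 ]
tool d [ 0.0088 -0.0066  0.2652]
t: 3.7
eef_pos: [0.4109, -0.0813, 0.0127]
tool_rot: [0.001, 0.778, 0.628, 0.001]
contact_force: [0.3, 0.0, 0.8]
gripper_width: 0.597
grasp_force: 0.0
3.7 [ 0.4109 -0.0813  0.0127] yaw 1.357679162195934 F [0.2613 0.0099 0.8208] T [ 0.0255 -0.0267 -0.0035] q [ 0.3604  0.4666 -0.3688  2.2847  0.3879  0.4443 -0.5381]
tool d [-0.0008 -0.0015  0.0067]
```

In the tool's units: 0.006 m is 0.12, -0.001 m is -0.02.

```bash
echo '{"increments":[[0,-0.02,0.12,0,0.6],[0,0,0,0,0.4],[0,0,0,0,0.1],[0,0,0,0,0.1],[0,0,0,0,0.1],[0,0,0,0,0.1],[0,0,0,0,0.1],[0,0,0,0,0.1]]}' | python3 -m creep 80; python3 st.py
```

```text
t: 4.5
eef_pos: [0.4089, -0.081, 0.006]
tool_rot: [0.0, 0.778, 0.628, 0.0]
contact_force: [-2.9, 0.2, 8.5]
gripper_width: 0.216
grasp_force: 78.5
4.5 [ 0.4089 -0.081   0.006 ] yaw 1.358417769488874 F [-2.9411  0.2131  8.5129] T [-0.0334  0.418   0.0171] q [ 0.3497  0.4792 -0.3572  2.2902  0.4004  0.4281 -0.5499]
```

In the tool's units: -0.05 m is -1, -0.04 m is -0.8, 0.1387 rad / 3.1416 = 0.0441.

```bash
echo '{"increments":[[0,0,-0.6,0,0.1],[0,0,-1,0,0.1],[0,0,0,0.0441,0.1],[0,0,0,0.0441,0.1],[0,0,0,0.0441,0.1],[0,0,0,0.0441,0.1],[0,0,0,0.0441,0.1],[0,0,0,0.0441,0.1],[0,0,0,0.0441,0.1],[0,0,0,0.0441,0.1],[0,0,0,0.0441,0.1],[0,0,0,0.0441,0.1],[0,0,0,0,0.1],[0,-0.8,0,0,0.1],[0,-0.8,0,0,0.1],[0,0,0,0,0.1],[0,0,0,0,0.1]]}' | python3 -m creep ; python3 st.py
python3 - <<'E'
from st import *
snap("top","pics/t2.png");im,c=snap("wrist","pics/w2.png");o,p,s=state()
for L in((0,.143,.088),(0,-.143,.088),(0,0,.088),(-.09,.14,.008),(-.09,-.14,.008)):
    a=-.0285;print(L,proj(c,[.5907+L[0]*np.cos(a)-L[1]*np.sin(a),.1178+L[0]*np.sin(a)+L[1]*np.cos(a),L[2]]))
print("elbow",proj(c,[p[0]+.16*np.cos(s),p[1]+.16*np.sin(s),p[2]-.005+.004]))
E
```

```text
t: 6.2
eef_pos: [0.4108, -0.0001, 0.0853]
tool_rot: [-0.0, 1.0, -0.011, -0.0]
contact_force: [-0.1, -1.0, -1.9]
gripper_width: 0.222
grasp_force: 79.0
6.2 [ 0.4108 -0.0001  0.0853] yaw -0.022569874105998648 F [-0.0939 -0.9784 -1.9484] T [-0.0203  0.0018  0.0748] q [ 0.0343  0.2855 -0.2112  2.2751  0.1062  0.5898 -1.8503]
(0, 0.143, 0.088) [-520.8481 -193.9469]
(0, -0.143, 0.088) [ 382.6739 -192.4926]
(0, 0, 0.088) [ -69.3143 -193.2201]
(-0.09, 0.14, 0.008) [-99.9901 121.5013]
(-0.09, -0.14, 0.008) [345.9098 122.3753]
elbow [ 323.8056 -117.0188]
```

View pics/w2.png

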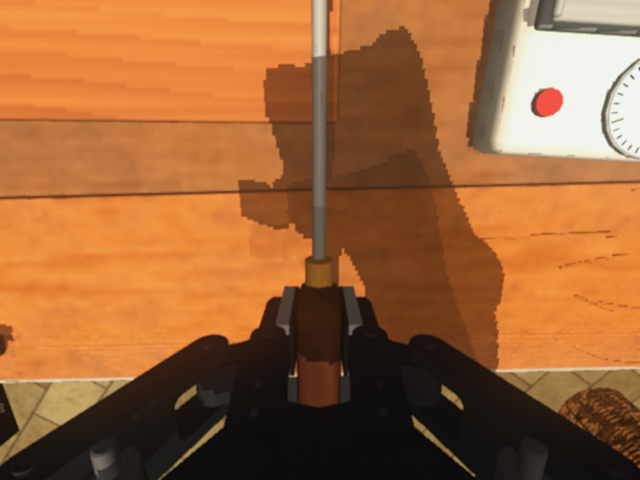

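The wrist view shows the rod straight along the tool at column 319, the board's front edge at row 122 as predicted, and its right corner at column 340. That puts the box about 3 mm further left than my fit. I'll lower to entry height and triangulate the elbow.

In the tool's units: 0.03 m is 0.6, -0.005 m is -0.1, 0.0025 rad / 3.1416 = 0.0008.

```bash
echo '{"increments":[[0,-0.1,0,0,0.1],[0,0,0.6,0.0008,0.1],[0,0,0,0,0.1],[0,0,0,0,0.1],[0,0,0,0,0.1]]}' | python3 -m creep >/dev/null; python3 st.py
python3 - <<'E'
from st import *
o,p,s=state()
E=[p[0]+.16*np.cos(s),p[1]+.16*np.sin(s),p[2]-.001]
ims=[]
for n in("top","scene"):
    im,c=snap(n,f"pics/{n}3.png");u=proj(c,E);print(n,u,proj(c,np.array(E)+[0,0.042,0]));x,y=int(u[0]),int(u[1])
    k=im[y-40:y+40,x-50:x+50];ims.append(cv2.resize(k,(400*1,320),interpolation=cv2.INTER_CUBIC));print(x-50,y-40)
cv2.imwrite("pics/el3.png",np.hstack(ims))
E
```

```text
6.8 [0.4115 0.0039 0.056 ] yaw -0.03118470222223581 F [ 0.9704  0.6559 -1.1709] T [ 0.0193 -0.0281  0.0268] q [ 0.0097  0.3463 -0.1971  2.292   0.1362  0.5128 -1.8967]
top [347.9038 214.3929] [329.6071 213.9806]
297 174
scene [321.1734 224.767 ] [307.5189 233.9427]
271 184
```

View pics/el3.png

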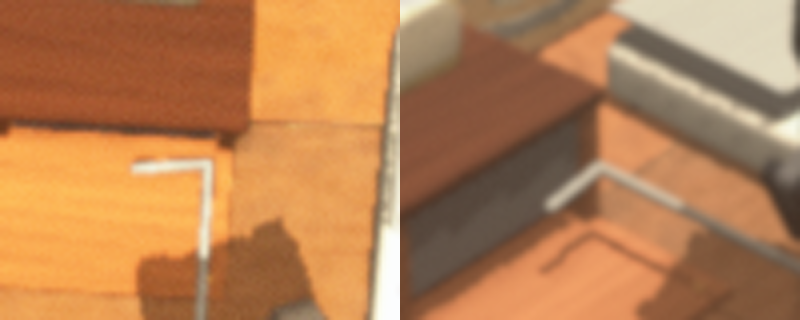

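The elbow shows at (348.8,214.8) in the top view and (321,225.2) in the scene view. Both are within 1 px of prediction, so the hook sits level. I'll check its sideways clearance relative to the board's right edge in the same picture.

Run:
```python
from st import *
c=cam("top");o,p,s=state();print(s)
e=ray(c,348.75,214.75,.055);b=ray(c,354.9,219,.008);r=ray(c,359.7,206.5,.088);print(e,b,r,"rod box y from board",-.14+e[1]-b[1],"from roof",-.143+e[1]-r[1])
```

```text
-0.030988716701909304
[ 0.5706 -0.0031  0.055 ] [ 0.5677 -0.0207  0.008 ] [ 0.5849 -0.0252  0.088 ] rod box y from board -0.12238816825632284 from roof -0.12085693654240551
```

In the tool's units: 0.02 m is 0.4.

```bash
echo '{"increments":[[0.4,0,0,0,0.1],[0.4,0,0,0,0.1],[0.4,0,0,0,0.1],[0.4,0,0,0,0.1],[0.4,0,0,0,0.1],[0.4,0,0,0,0.1],[0.4,0,0,0,0.1],[0,0,0,0,0.1],[0,0,0,0,0.1],[0,0,0,0,0.1]]}' | python3 -m creep; python3 st.py
```

```text
t: 7.9
eef_pos: [0.5501, -0.0003, 0.0554]
tool_rot: [0.0, 1.0, -0.015, -0.0]
contact_force: [0.0, 0.8, -1.2]
gripper_width: 0.216
grasp_force: 78.9
7.9 [ 0.5501 -0.0003  0.0554] yaw -0.030633343491828436 F [ 0.0295  0.8348 -1.2375] T [ 0.0248 -0.0868  0.0582] q [ 0.0256  0.5139 -0.1754  1.9808  0.1406  0.6592 -1.8404]
```

In the tool's units: 0.01 m is 0.2, 0.008 m is 0.16.

```bash
echo '{"increments":[[0,0,0.2,0,0.1],[0,0,0.2,0,0.1],[0,0,0.2,0,0.1],[0,0,0.16,0,0.1],[0,0,0,0,0.1],[0,0,0,0,0.1],[0,0,0,0,0.1]]}' | python3 -m creep; python3 st.py
```

```text
t: 8.6
eef_pos: [0.5514, -0.0001, 0.0176]
tool_rot: [-0.0, 1.0, -0.015, 0.0]
contact_force: [1.1, 0.6, -0.7]
gripper_width: 0.219
grasp_force: 78.9
8.6 [ 0.5514 -0.0001  0.0176] yaw -0.03073106849562677 F [ 1.1309  0.6417 -0.7007] T [-0.007  -0.0109  0.0065] q [ 0.0139  0.5765 -0.1615  1.992   0.1596  0.5843 -1.8568]
```

In the tool's units: -0.005 m is -0.1, -0.004 m is -0.08.

```bash
f='contact|eef'; echo '{"increments":[[0,-0.1,0,0,0.1],[0,-0.1,0,0,0.1],[0,-0.08,0,0,0.1]]}' | python3 -m creep|egrep $f; echo '{"increments":[[0,-0.1,0,0,0.1],[0,-0.1,0,0,0.1]]}' | python3 -m creep|egrep $f;echo '{"increments":[[0,-0.1,0,0,0.1],[0,-0.1,0,0,0.1]]}' | python3 -m creep|egrep $f;python3 st.py
```

```text
eef_pos: [0.5516, 0.0137, 0.0175]
contact_force: [-0.2, -4.8, -0.5]
eef_pos: [0.5519, 0.0231, 0.0174]
contact_force: [0.2, -4.8, -1.0]
eef_pos: [0.5522, 0.0339, 0.0174]
contact_force: [-0.1, -5.1, 0.2]
9.3 [0.5522 0.0339 0.0174] yaw -0.03129419950657008 F [-0.1245 -5.1208  0.1955] T [-1.022  -0.1395 -0.5053] q [-0.0491  0.5789 -0.1596  1.9875  0.1583  0.5867 -1.9172]
```

A steady -5 N in y, with a lever arm of about 100 mm, means the rod is against the weight. It's in the right bay with its centre about 60 mm in. I'll draw it out.

In the tool's units: -0.01 m is -0.2.

```bash
f='contact|eef'; echo '{"increments":[[-0.2,0,0,0,0.1],[-0.2,0,0,0,0.1],[-0.2,0,0,0,0.1],[-0.2,0,0,0,0.1],[-0.2,0,0,0,0.1],[-0.2,0,0,0,0.1]]}' | python3 -m creep|egrep $f; python3 st.py;echo '{"increments":[[-0.2,0,0,0,0.1],[-0.2,0,0,0,0.1],[-0.2,0,0,0,0.1],[-0.2,0,0,0,0.1],[-0.2,0,0,0,0.1],[-0.2,0,0,0,0.1],[-0.16,0,0,0,0.1],[-0.08,0,0,0,0.1],[0,0,0,0,0.1],[0,0,0,0,0.1]]}' | python3 -m creep|egrep $f; python3 st.py
python3 - <<'E'
from st import *
o,p,s=state();ims=[]
for n in("top","scene"):
    im,c=snap(n,f"pics/{n}4.png");u=proj(c,[.55,.06,.03]);x,y=int(u[0]),int(u[1])
    ims.append(cv2.resize(im[y-40:y+40,x-50:x+50],(400,320),interpolation=cv2.INTER_CUBIC));print(x-50,y-40)
cv2.imwrite("pics/el4.png",np.hstack(ims))
E
```

```text
eef_pos: [0.4916, 0.0358, 0.0175]
contact_force: [3.5, -0.3, -2.5]
9.9 [0.4916 0.0358 0.0175] yaw -0.03057507382201285 F [ 3.5115 -0.3367 -2.4635] T [ 0.0128 -0.899  -0.0899] q [-0.0668  0.5132 -0.1619  2.1281  0.1625  0.5106 -1.9516]
eef_pos: [0.4191, 0.0376, 0.0171]
contact_force: [1.2, 1.4, -0.7]
10.9 [0.4191 0.0376 0.0171] yaw -0.03040955018036892 F [ 1.234   1.3504 -0.7255] T [ 0.003  -0.2489 -0.0501] q [-0.1001  0.4411 -0.1621  2.2874  0.1679  0.4257 -2.0015]
271 184
259 212
```

View pics/el4.png

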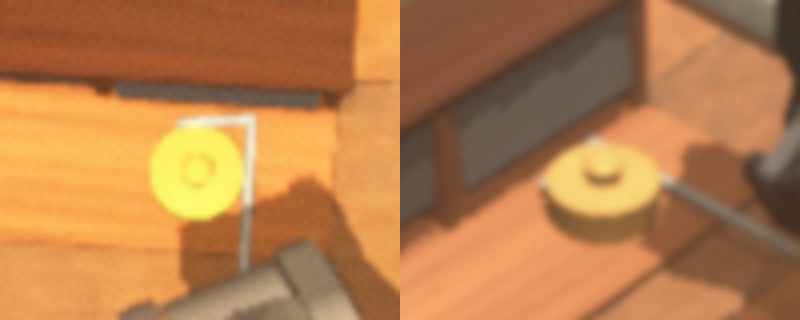

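The weight is out in front of the mouth, with its knob at (320.5,226.5) in the top view. Now I lift the hook clear and lay it back where it started.

In the tool's units: 0.04 m is 0.8, -0.02 m is -0.4, -0.1387 rad / 3.1416 = -0.0441.

```bash
echo '{"increments":[[0.02,0.08,0,0,0.1],[0,0,-0.4,0,0.1],[0,0,-0.6,0,0.1],[0,0,-0.6,0,0.1],[0,0.8,0,0,0.1],[0,0.8,0,0,0.1],[0,0.6,0,0,0.1],[0,0,0,-0.0441,0.1],[0,0,0,-0.0441,0.1],[0,0,0,-0.0441,0.1],[0,0,0,-0.0441,0.1],[0,0,0,-0.0441,0.1],[0,0,0,-0.0441,0.1],[0,0,0,-0.0441,0.1],[0,0,0,-0.0441,0.1],[0,0,0,-0.0441,0.1],[0,0,0,-0.0441,0.1]]}' | python3 -m creep; echo '{"increments":[[0,0,0,0,0.1],[0,0,0,0,0.1],[0,0,0,0,0.1]]}' | python3 -m creep >/dev/null; python3 st.py .412 -.081 .006
python3 - <<'E'
from st import *
c=cam("top");k=ray(c,320.5,226.5,.04);print("knob",k,ray(cam("scene"),310,253.5,.04))
E
```

```text
t: 12.7
eef_pos: [0.4167, -0.0765, 0.0969]
tool_rot: [-0.001, 0.777, 0.629, -0.001]
contact_force: [0.4, -0.2, -1.1]
gripper_width: 0.218
grasp_force: 79.0
13.0 [ 0.4173 -0.0763  0.0972] yaw 1.3533371500230638 F [-0.7953 -0.3293 -2.5488] T [ 0.0289 -0.0055 -0.02  ] q [ 0.4286  0.3047 -0.4504  2.2252  0.2169  0.6525 -0.3944]
tool d [-0.0058 -0.0042  0.0912]
knob [0.5438 0.0611 0.04  ] [0.5391 0.071  0.04  ]
```

In the tool's units: 0.04 m is 0.8, -0.004 m is -0.08.

```bash
echo '{"increments":[[0,-0.08,0.8,0,0.1],[0,0,0.6,0,0.1],[0,0,0.24,0,0.1],[0,0,0.1,0,0.1],[0,0,0.06,0,0.1],[0,0,0,0,0.1],[0,0,0,0,0.1]]}' | python3 -m creep; python3 st.py
```

```text
t: 13.7
eef_pos: [0.4146, -0.0754, 0.0081]
tool_rot: [0.001, 0.779, 0.627, 0.001]
contact_force: [0.4, 0.2, -1.9]
gripper_width: 0.217
grasp_force: 79.0
13.7 [ 0.4146 -0.0754  0.0081] yaw 1.3559425951667847 F [ 0.4058  0.2125 -1.9438] T [ 0.0266 -0.0121 -0.0391] q [ 0.3256  0.4767 -0.3458  2.2812  0.3797  0.4339 -0.5461]
```

In the tool's units: -0.05 m is -1, -0.04 m is -0.8.

```bash
echo '{"increments":[[0,0,0.05,0,0.1],[0,0,0,0,0.1],[0,0,0,0,0.5],[0,0,0,0,0.5],[0,0,0,0,0.5],[0,0,0,0,0.5],[0,0,-0.4,0,0.5],[0,0,-0.8,0,0.5],[0,0,-1,0,0.5],[0,0,-0.8,0,0.5]]}' | python3 -m creep; echo '{"increments":[[0,0,0,0.0441,0.5],[0,0,0,0.0441,0.5],[0,0,0,0.0441,0.5],[0,0,0,0.0441,0.5],[0,0,0,0.0441,0.5],[0,0,0,0.0441,0.5],[0,0,0,0.0441,0.5],[0,0,0,0.0441,0.5],[0,0,0,0.0441,0.5],[0,0,0,0.0441,0.5],[0.6,-0.7,0,0,0.5],[0.6,-0.7,0,0,0.5],[0.6,-0.7,0,0,0.5],[0.3,-0.7,0,0,0.5],[0,0,0,0,0.5],[0,0,0,0,0.5]]}' | python3 -m creep>/dev/null; python3 st.py
python3 - <<'E'
from st import *
im,c=snap("wrist","pics/w5.png")
hsv=cv2.cvtColor(im,cv2.COLOR_BGR2HSV);m=cv2.inRange(hsv,(20,120,120),(35,255,255));n,l,st_,ce=cv2.connectedComponentsWithStats(m)
for i in np.argsort(-st_[1:,4])[:3]+1: print(st_[i],ce[i],ray(c,*ce[i],.028))
E
```

```text
t: 14.7
eef_pos: [0.4137, -0.075, 0.1569]
tool_rot: [-0.0, 0.779, 0.627, 0.0]
contact_force: [1.2, -0.8, 0.2]
gripper_width: 0.498
grasp_force: 0.0
16.3 [0.5226 0.0622 0.1543] yaw -0.028533058982609907 F [-0.3737 -1.4991 -0.4915] T [-0.012   0.0198 -0.0352] q [ 0.0619  0.3518 -0.362   1.9637  0.1621  0.8548 -1.9861]
[   0  326   74   68 2087] [ 34.6013 359.5664] [0.4053 0.3394 0.028 ]
[ 282  201   64   40 1301] [311.6987 224.3028] [0.531  0.0689 0.028 ]
[  0 275  30  45 420] [ 10.9643 297.1381] [0.4715 0.342  0.028 ]
```

View pics/w5.png

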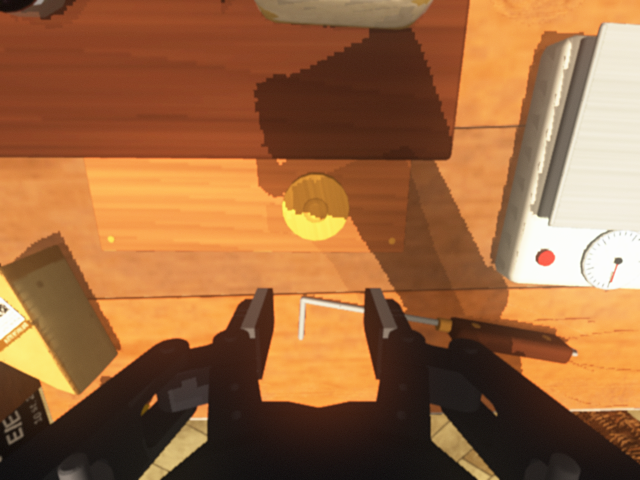

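The hook lies flat again. The weight is centred at about (315.5,207) with its knob at (315.5,209).

Run:
```python
from st import *
c=cam("wrist");k=ray(c,315.5,208.5,.04);print(k,ray(c,315.5,207,.026),go(k[0],k[1],.045))
```

```text
[0.5464 0.0636 0.04  ] [0.5449 0.0638 0.026 ] [ 0.0241 -0.0035  0.1093]
```

In the tool's units: 0.04 m is 0.8, 0.035 m is 0.7.

```bash
echo '{"increments":[[0.46,-0.04,0.6,0,0.5],[0,0,0.8,0,0.5],[0,0,0.7,0,0.5],[0,0,0.12,0,0.5],[0,0,0,0,0.5],[0,0,0,0,0.5]]}' | python3 -m creep
python3 - <<'E'
from st import *
o,p,s=state();print(p,go(.5455,.063,.030))
im,c=snap("wrist","pics/w6.png")
E
```

```text
t: 16.95
eef_pos: [0.547, 0.0623, 0.0454]
tool_rot: [-0.0, 1.0, -0.016, 0.001]
contact_force: [-0.3, 0.6, 0.1]
gripper_width: 0.496
grasp_force: 0.0
[0.547  0.0623 0.0454] [-0.0015 -0.0007  0.0154]
```

View pics/w6.png

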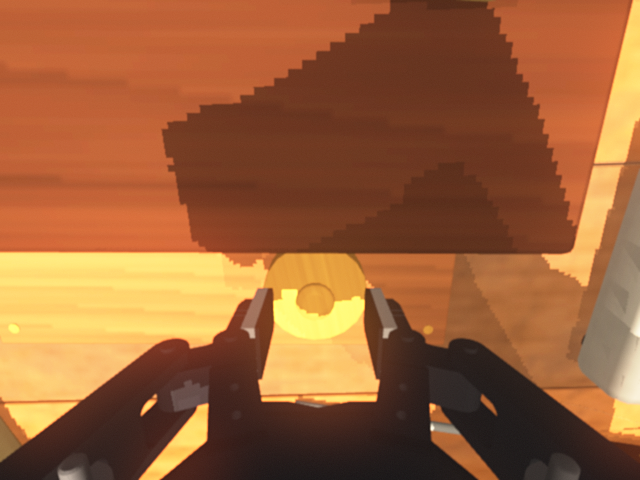

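The knob at (315,298) sits midway between the fingertips at columns 260 and 378. I'll descend and close.

In the tool's units: 0.01 m is 0.2, 0.0045 m is 0.09.

```bash
python3 -c "
from st import *
print(ray(cam('wrist'),315.5,298,.04))"; echo '{"increments":[[-0.02,-0.02,0.2,0,0.5],[0,0,0.09,0,0.5],[0,0,0,0,0.4],[0,0,0,0,0.1],[0,0,0,0,0.1],[0,0,0,0,0.1],[0,0,0,0,0.1],[0,0,0,0,0.1]]}' | python3 -m creep 60; python3 st.py
```

```text
[0.5483 0.0651 0.04  ]
t: 17.8
eef_pos: [0.5451, 0.064, 0.0296]
tool_rot: [-0.0, 1.0, -0.015, 0.0]
contact_force: [-1.1, 1.4, 4.6]
gripper_width: 0.195
grasp_force: 58.6
17.8 [0.5451 0.064  0.0296] yaw -0.03053640381460559 F [-1.0907  1.3871  4.5994] T [0.1868 0.4605 0.0132] q [ 0.0037  0.5662 -0.2976  1.9869  0.2716  0.6261 -2.0729]
```

The manual's scale: shifts go in shares of 50 mm and turns go in shares of 180 degrees. Converting my numbers, -0.04 m is -0.8, -0.03 m is -0.6.

```bash
echo '{"increments":[[0,0,-0.2,0,0.1],[0,0,-0.6,0,0.1],[0,0,-0.8,0,0.1],[0,0,-0.4,0,0.1],[0,0,0,0,0.1],[0,0,0,0,0.1]]}' | python3 -m creep; python3 st.py .590 -.1864 .1
```

```text
t: 18.4
eef_pos: [0.5444, 0.0632, 0.1287]
tool_rot: [0.0, 1.0, -0.016, -0.0]
contact_force: [-0.2, -0.1, -6.4]
gripper_width: 0.194
grasp_force: 59.2
18.4 [0.5444 0.0632 0.1287] yaw -0.031069201396352754 F [-0.232  -0.1043 -6.3562] T [-0.014   0.0651 -0.0142] q [ 0.0516  0.4182 -0.3507  1.9347  0.1921  0.8216 -2.0047]
tool d [0.0533 0.2481 0.0287]
```

The force reads -6 N, so the weight is held. I'll carry it over the pan.

In the tool's units: 0.04 m is 0.8, 0.035 m is 0.7.

```bash
echo '{"increments":[[0.06,0.4,0,0,0.1],[0.16,0.7,0,0,0.1],[0.16,0.8,0,0,0.1],[0.16,0.8,0,0,0.1],[0.16,0.8,0,0,0.1],[0.16,0.7,0,0,0.1],[0.12,0.5,0,0,0.1],[0.08,0.26,0,0,0.1],[0,0,0,0,0.1],[0,0,0,0,0.1],[0,0,0,0,0.1]]}' | python3 -m creep; python3 st.py .590 -.1864 .088
```

```text
t: 19.5
eef_pos: [0.5902, -0.1831, 0.1288]
tool_rot: [-0.001, 1.0, -0.014, -0.0]
contact_force: [-0.2, -0.5, -3.9]
gripper_width: 0.195
grasp_force: 59.1
19.5 [ 0.5902 -0.1831  0.1288] yaw -0.027679950451105054 F [-0.222  -0.5037 -3.8564] T [ 0.04   -0.0051 -0.0069] q [ 0.4124  0.5112 -0.2834  1.7711  0.1759  0.8853 -1.547 ]
tool d [-0.0001  0.0033  0.0408]
```

In the tool's units: 0.015 m is 0.3, 0.006 m is 0.12.

```bash
f='contact|eef';echo '{"increments":[[0,0.06,0.3,0,0.1],[0,0,0.3,0,0.1],[0,0,0.12,0,0.1],[0,0,0.04,0,0.1],[0,0,0,0,0.1],[0,0,0,0,0.1]]}' | python3 -m creep|egrep $f; for i in 1 2 3; do echo '{"increments":[[0,0,0.02,0,0.1],[0,0,0.02,0,0.1],[0,0,0,0,0.1],[0,0,0,0,0.1]]}' | python3 -m creep|egrep $f;done
```

```text
eef_pos: [0.5907, -0.1888, 0.0916]
contact_force: [0.9, 0.3, -4.7]
eef_pos: [0.5904, -0.1888, 0.0894]
contact_force: [0.3, -0.1, -5.9]
eef_pos: [0.5903, -0.1887, 0.0872]
contact_force: [-0.5, 0.6, -4.9]
eef_pos: [0.5904, -0.1888, 0.0853]
contact_force: [-0.7, -0.2, -4.6]
```

In the tool's units: 0.001 m is 0.02.

```bash
f='contact|eef';for i in 1 2 3; do echo '{"increments":[[0,0,0.02,0,0.1],[0,0,0,0,0.1],[0,0,0,0,0.1],[0,0,0,0,0.1]]}' | python3 -m creep|egrep $f;done
```

```text
eef_pos: [0.5904, -0.1888, 0.0844]
contact_force: [0.6, 0.8, -3.0]
eef_pos: [0.5904, -0.1888, 0.0834]
contact_force: [-0.2, -0.4, -1.1]
eef_pos: [0.5904, -0.1888, 0.0824]
contact_force: [-1.3, 0.2, 0.0]
```

The load has gone over to the pan at a reading of 0 N. I'll release and retreat upward.

In the tool's units: -0.05 m is -1, -0.04 m is -0.8.

```bash
echo '{"increments":[[0,0,0,0,0.25],[0,0,0,0,0.35],[0,0,0,0,0.45],[0,0,0,0,0.45],[0,0,-0.1,0,0.45],[0,0,-0.4,0,0.45],[0,0,-0.8,0,0.45],[0,0,-1,0,0.45],[-0.4,0,-1,0,0.45],[0,0,0,0,0.45],[0,0,0,0,0.45],[0,0,0,0,0.45]]}' | python3 -m creep
python3 - <<'E'
from st import *
im,c=snap("wrist","pics/w7.png")
E
```

```text
t: 23.7
eef_pos: [0.5712, -0.1881, 0.2428]
tool_rot: [-0.0, 1.0, -0.015, -0.001]
contact_force: [-0.0, 0.3, -1.2]
gripper_width: 0.448
grasp_force: 0.0
```

View pics/w7.png

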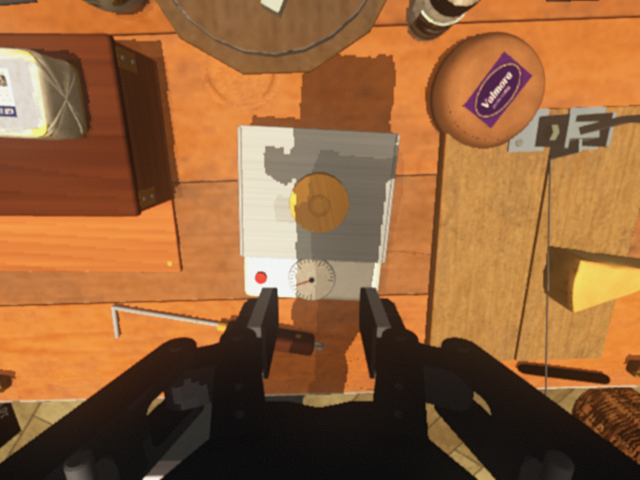

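The weight sits alone on the pan at (319,204), the needle has swung round, the hook lies flat and the gripper is clear. I'm handing in.

```bash
python3 -c "
from station import bot
print(bot.hand_in())"
```

```text
the job is handed in; nothing more can be done
None
```

I felt the weight in the right bay, drew it out with the hook and set it alone on the scale pan, where the needle moved; the hook is flat on the worktop again, and the job was handed in just under 24 s into the 72 s limit (no verdict came back).

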